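# Seat the doll bottom in the vise and hold the sanding block flat on its foot

## Robot

A 6-joint arm with a two-finger parallel gripper is mounted at the origin on the work surface. World frame = base frame: x ahead of the robot, y to its left, z up, the work surface at z = 0. Lengths are in m, angles in rad, forces in N, time in s.
With the tool pointing down it reaches from about 0.35 to 0.925 m from the base axis. Payload 6.4 kg.
Tool frame: the origin (TCP) lies on the centre line of the jaws, within the pads' length; the fingertips stand 14 mm ahead of it and the grasp point (between the pads) lies 5 mm behind it; z points along the fingers, y is the line along which they close (so a half turn about z gives the same grasp; the last joint's range is limited). The gripper opens to 85 mm and grips with 20 to 120 N. Pads are 22 mm wide; open, the fingers measure 114 mm over their backs; the gripper's body (76 mm by 85 mm) begins 54 mm behind the grasp point. The pads swing forward as they close: fully open they stand 13 mm farther back than shut.
Start: joints at [0.974, 0.245, 1.558, -0, 1.339, -0.174], TCP at [0.267, 0.593, 0.245] pointing down, gripper open.
Joint ranges: [-3.13, 3.13], [-1.02, 2.26], [0.13, 2.54], [-0.95, 4.09], [0.21, 2.88], [-2.74, 2.74]. Speed limits (rad/s): [2.57, 2.57, 3.14, 3.14, 3.14, 3.14].

## Interface

Orientations are given as a unit quaternion [w, x, y, z].
In Python, from plant import arm, optics gives the robot as it stands. The module is installed in compiled form; this text tells all that it offers.
- The arm moves only by the shell command python3 -m handwheel 'ROWS'. ROWS is JSON, a list that holds one entry, the list of rows, each a list of 7 numbers: the shift along the tool's x, y, z as a fraction of full scale, then the turn, a rotation vector about the tool's x, y, z as a fraction of full scale, then the gripper's target within -1 to 1 (shut at 1, half-way at 0, fully open at -1). In form: [[[x, y, z, wx, wy, wz, fingers], ...]]. A call has 1 to 10 rows; each row is the pose to reach, as a shift and turn from the pose commanded when the call began, along the tool's axes at that moment; what a row does not reach only later rows make up. Full scale, the value 1, is 0.5 m for a shift and pi/2 rad for a turn. A row lasts 1/12 s, in which the tool goes at most 41.7 mm and 7.16 degrees, less where a joint would pass 70% of its speed; a pose out of reach is approached as far as the arm can. A call with a number of a shift or a turn outside -1 to 1 is refused whole. A call with a gripper value outside its range is refused whole. The fingers move at their own pace and stop on an object; the grip force is fixed at half the most. Time passes only in rows, so rows that repeat a pose let the fingers close. It gives the time, the measured TCP pose, the force, the opening and the grip force at its end, in the units of the state.
- arm.state(): the state, without advancing time (a new reading comes with each control period).
- optics.read_camera(name): name is "scene" or "top" or "wrist"; returns the picture (480x640x3 uint8, blue, green, red); there is no depth.
- optics.camera_params(name): a dict with "camera_matrix" (3x3 intrinsics, pixels), "R" (3x3) and "t" (3): a world point X has camera coordinates R X + t; the wrist camera has in their place "mount" (4x4, takes a point from camera to tool coordinates, whose origin is the TCP and whose axes are the flange's). Camera axes: x right, y down, z forward; pixel columns grow to the right and rows downward; lengths in m; the calibration is good to about 2 mm. A picture is of the moment at which its call begins: read the wrist's pose just before it. camera_params takes no time and is no camera call.
- arm.job_done(): hands the job in; it is judged then, once.
The state is a dict: "time_s": time; "joints": joint angles; "qvel": joint speeds; "tau": joint torques, N m; "position": TCP position; "ee_rot": TCP orientation; "contact_force": force on the tool from outside, world axes, zero at the start; "wrist_torque": the same for the moment, N m; "gripper_width": opening from 0.0 (shut) to 1.0 (fully open); "finger_force": force on a finger pad.
Only numpy, scipy, OpenCV 4.12 (cv2) and the standard library are available. Lean on these libraries where they do the work, as an engineer would, in place of code of your own. Each camera call takes 0.05 s, during which the arm holds its last target. There are 200 camera calls.

## Task

With nothing in the gripper, first press the birch doll bottom fully home between the vise's wooden jaw pads, so that it rests on the bed of the vise. Then pick up the yellow sanding block by its grip, tilt it to match the sloping foot of the doll and lay its abrasive sole flush on it, covering the whole foot, and finish while still gripping the block and holding it there with a light, steady push. Leave the other things on the bench where they are.

Things in the scene. Friction and masses are not known exactly. Their poses are not given: they have to be found in the camera images.
- vise: small cast iron tilting vise, fixed by two steel holdfasts on its foot (250 mm along its x, 112 in y, 72 high). Origin on the bench under its middle, z up. Its head turns on a pin along y, 62 mm up, and leans to the vise's -x. Two green jaws 75 mm wide with beech pads grip the doll bottom along y; the jaws reach y = -70 mm, the screw and its 115 mm tommy bar y = +150 mm
- vise_head (a joint): lean of the vise head in rad, 0.14 to 0.42, different each time; 0 would have the doll's axis upright, positive leans its foot towards the vise's -x side (roughly the robot). Locked by its clamp bolt: it does not give under working forces
- doll_fit (a joint): how far the doll bottom has been pushed down between the pads along its own axis, in m: starts at 0 to 0.004, fully home (rim on the bed) at 0.010. The jaws are only lightly nipped up: about 7 N along the axis moves it, and it stays where it is left
- foot (a point): centre of the flat foot of the birch doll bottom, held upside down: disc 45 mm across, slightly darker than the belly. z is the outward normal of the foot (the leaning doll axis), y is level along the jaws' closing line. Doll 60 mm across, 62 long. Home, the foot is 98 mm from the pin and 18 mm above the pads' tops; up to 10 mm more before
- sander: loose yellow plastic hand sanding block, 0.1 to 0.2 kg, starts sole down on the bench. Flat sole 110 (x) x 70 (y) x 10 mm, brown abrasive underneath; centred on it a grip ridge 88 (x) x 34 (y) mm from 10 to 44 mm above the underside (17 mm high clamp bars at the sole's x ends). Origin at the centre of the underside (abrasive face), z up through the ridge
- bevel_square: bystander: sliding bevel with dark wooden stock 130 mm and steel blade 200 mm, lying flat; origin under the middle of the stock
- collet_ring_a: bystander: brass collet ring 48 mm across, 16 mm high; origin under its middle
- collet_ring_b: bystander: brass collet ring 40 mm across, 14 mm high; origin under its middle
- doll_top: bystander: bare birch top half of a doll, 59 mm across, 82 mm high; origin under its middle
- painted_doll: bystander: painted nesting doll, 62 mm across, 122 mm high; origin under its middle
- gouge: bystander: turning gouge 300 mm long with dark wooden handle, lying on the bench along its x; origin about its middle
- wax_jar: bystander: amber glass jar of wax, 64 mm across, 62 mm high; origin under its middle
- dust_brush: bystander: bench brush lying along its x; origin about its middle
Things that resemble listed ones, but are neither listed nor needed, are in the scene too. Several things have the shape of the sander; the one meant has the colours described above.

How it is judged:
On the way, in this order (a step that is already met when the one before it is completed fails the run):
1. the doll bottom is pressed fully home while the sanding block still lies on the bench (value of joint doll_fit above 0.0085 m and height (world z) of sander below 0.01 m and contact force between the fingers and sander below 0.5 N), for 0.2 s.
2. the sanding block is lifted off the bench in the gripper (height (world z) of sander above 0.05 m and contact force between the fingers and sander above 2 N), for 0.2 s.
At the end, for the whole second after the job is handed in: doll bottom home within 1.5 mm; block still gripped, sole down and still, square to the foot within 0.045 rad, foot plane within 2.5 mm of the sole, foot wholly under it (centre within 32 mm along, 13 mm across), pushed on with 3 to 25 N (value of joint doll_fit above 0.0085 m and angle between the z axis of sander and the z axis of foot, either way round below 0.045 rad and angle between sander's own z axis and vertical below 1 rad and z of foot in the frame of sander between -0.0025 and 0.0025 m and x of foot in the frame of sander between -0.032 and 0.032 m and y of foot in the frame of sander between -0.013 and 0.013 m and contact force between sander and vise between 3 and 25 N and contact force between the fingers and sander above 3 N and linear speed of sander below 0.02 m/s); the arm keeps its last pose, push and grip.
It fails at once if another thing on the bench is pushed away by more than 30 mm (distance of any of bevel_square, collet_ring_a, collet_ring_b, doll_top, painted_doll, gouge, wax_jar, dust_brush from where it was at the start of the episode above 0.03 m).
It also fails if it takes over 51 s, if anything falls off the work surface, if the arm or the gripper's body presses on something with over 40 N, if the wrist force passes 120 N, or if a joint passes its speed limit or range.

## Working session

There is one attempt and no reset: what is moved stays moved. The work goes in short steps, Python scripts to look and compute and a shell command to move; the robot and the scene stay as the last step left them, time stands still between calls to the robot, and variables do not carry over. Pictures are saved under pics/ and viewed, at most 10 in all, crops included, and the job is handed in when it is done.

```bash
mkdir -p pics
python3 - <<'E'
from plant import arm, optics
import cv2,numpy as np
np.set_printoptions(precision=4,suppress=True)
for n in ("scene","top"):
    cv2.imwrite(f"pics/{n}0.png",optics.read_camera(n)); print(n,optics.camera_params(n))
print(optics.camera_params("wrist")); s=arm.state(); print(s)
E
```

```text
scene {'camera_matrix': array([[486.3659,   0.    , 317.2572],
       [  0.    , 486.3659, 236.529 ],
       [  0.    ,   0.    ,   1.    ]]), 'R': array([[ 0.1898,  0.9818,  0.0007],
       [ 0.7582, -0.1461, -0.6354],
       [-0.6237,  0.1212, -0.7722]]), 't': array([-0.112 , -0.3613,  1.7367])}
top {'camera_matrix': array([[552.6423,   0.    , 317.8433],
       [  0.    , 552.6423, 241.1012],
       [  0.    ,   0.    ,   1.    ]]), 'R': array([[-0.0028, -0.9999, -0.0136],
       [-0.9826,  0.0053, -0.1857],
       [ 0.1858,  0.0129, -0.9825]]), 't': array([0.0085, 0.596 , 1.7379])}
{'camera_matrix': array([[362.8408,   0.    , 315.7136],
       [  0.    , 362.8408, 235.8835],
       [  0.    ,   0.    ,   1.    ]]), 'mount': array([[ 0.0007, -0.9551, -0.2962,  0.076 ],
       [ 1.    ,  0.0005,  0.0008, -0.0008],
       [-0.0006, -0.2962,  0.9551, -0.1296],
       [ 0.    ,  0.    ,  0.    ,  1.    ]])}
{'time_s': 0.1, 'joints': array([ 0.9739,  0.2457,  1.5589,  0.    ,  1.3387, -0.1741]), 'qvel': array([-0.0009,  0.0009, -0.0034,  0.0007, -0.0006,  0.0007]), 'tau': array([  0.0001, -43.0668, -32.713 ,  -0.0002,   0.0028,   0.    ]), 'position': array([0.2664, 0.5924, 0.2443]), 'ee_rot': array([-0.0003,  0.2098,  0.9777, -0.0008]), 'contact_force': array([ 1.3026, -0.1429, -0.2598]), 'wrist_torque': array([ 0.0015, -0.0295, -0.0055]), 'finger_force': 0.0, 'gripper_width': 0.9992495185838677}
```

View pics/scene0.png

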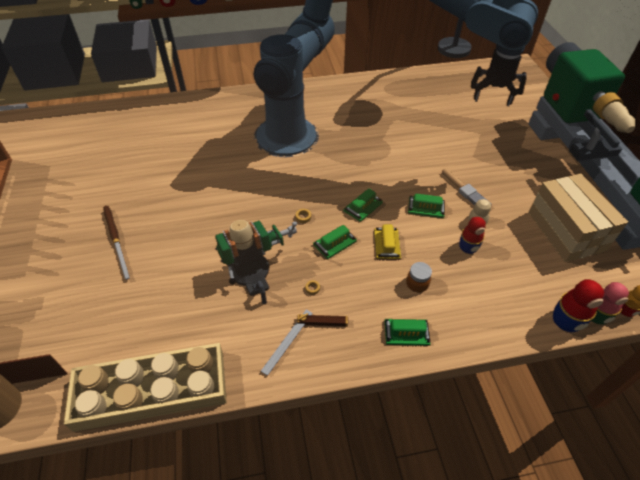

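View pics/top0.png

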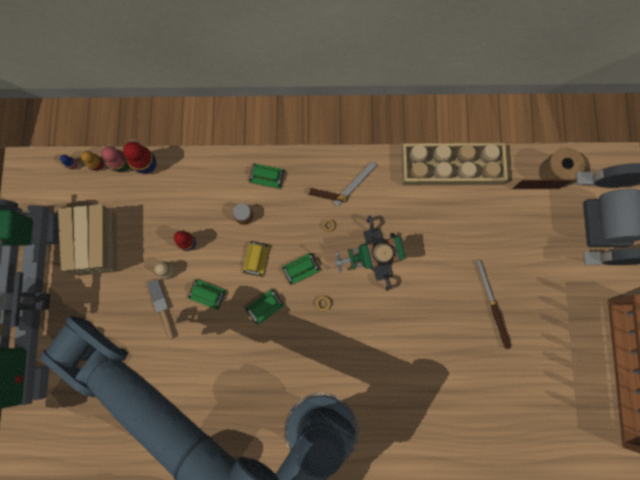

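The top view has the yellow sander at about (256,258), the vise foot disc at (383,253), and the vise's holdfasts at (373,222) and (390,283). The scene view has the sander at (387,241) and the foot at (240,229).

```bash
cat > h.py <<'E'
from plant import arm, optics
import numpy as np, cv2
from scipy.spatial.transform import Rotation as R
np.set_printoptions(precision=4,suppress=True)
def quat(q): return R.from_quat([q[1],q[2],q[3],q[0]])
def cam(n,s=None):
    p=optics.camera_params(n); K=p["camera_matrix"]
    if n!="wrist": return K,p["R"],p["t"]
    s=s or arm.state(); M=p["mount"]; Rt=quat(s["ee_rot"]).as_matrix()
    Rc=Rt@M[:3,:3]; c=Rt@M[:3,3]+s["position"]; return K,Rc.T,-Rc.T@c
def onz(c,uv,z):
    K,Rm,t=c; o=-Rm.T@t; d=Rm.T@np.linalg.solve(K,[*uv,1]); return o+d*(z-o[2])/d[2]
def proj(c,X):
    K,Rm,t=c; x=(np.atleast_2d(X)@Rm.T+t)@K.T; return x[:,:2]/x[:,2:]
def tool(z,y):  # tool orientation from approach z and closing y
    z=np.array(z,float);z/=np.linalg.norm(z);y=np.array(y,float);y-=z*(y@z);y/=np.linalg.norm(y)
    return R.from_matrix(np.c_[np.cross(y,z),y,z])
def rows(p,Rt,s=None):
    s=s or arm.state(); R0=quat(s["ee_rot"])
    return R0.inv().apply(np.array(p)-s["position"])/0.5, (R0.inv()*Rt).as_rotvec()/(np.pi/2)
E
python3 - <<'E'
from h import *
T=cam("top");S=cam("scene")
for n,uv,z in [("sander",(256,258),.044),("foot",(383,253),.16),("hf1",(373,222),.03),("hf2",(390,283),.03),("foot_z0",(383,253),0)]: print(n,onz(T,uv,z))
print("scene sander",onz(S,(387,241),.04), "foot",onz(S,(240,229),.16))
p=onz(T,(383,253),.16)
for yaw in (0,):
  print(rows([p[0]-.08,p[1],.36],tool([0,0,-1],[0,1,0])),rows([p[0]-.08,p[1],.36],tool([0,0,-1],[0,-1,0])))
print(quat(arm.state()["ee_rot"]).as_matrix())
E
```

```text
sander [0.5434 0.2076 0.044 ]
foot [ 0.5385 -0.1931  0.16  ]
hf1 [ 0.6643 -0.1764  0.03  ]
hf2 [ 0.4614 -0.2271  0.03  ]
foot_z0 [ 0.5651 -0.2101  0.    ]
scene sander [0.5664 0.2057 0.04  ] foot [ 0.5477 -0.1939  0.16  ]
(array([-0.9948, -1.2754, -0.2295]), array([-0.001 , -0.0004, -0.2692])) (array([-0.9948, -1.2754, -0.2295]), array([-0.0006,  0.0014,  1.7308]))
[[-0.9119  0.4103 -0.001 ]
 [ 0.4103  0.9119 -0.0014]
 [ 0.0003 -0.0017 -1.    ]]
```

Run:
```python
from h import *
R0=quat(arm.state()["ee_rot"])
yv=np.array([-.243,.97,0])
print(rows([.553,.206,.26],tool([0,0,-1],yv)))
```

```text
(array([-0.8398, -0.4696, -0.0308]), array([-0.001 , -0.0006, -0.4254]))
```

```bash
python3 -m handwheel '[[[-0.2,-0.12,0,0,0,-0.1,-1],[-0.84,-0.47,-0.03,0,0,-0.425,-1],[-0.84,-0.47,-0.03,0,0,-0.425,-1],[-0.84,-0.47,-0.03,0,0,-0.425,-1],[-0.84,-0.47,-0.03,0,0,-0.425,-1],[-0.84,-0.47,-0.03,0,0,-0.425,-1],[-0.84,-0.47,-0.03,0,0,-0.425,-1],[-0.84,-0.47,-0.03,0,0,-0.425,-1],[-0.84,-0.47,-0.03,0,0,-0.425,-1],[-0.84,-0.47,-0.03,0,0,-0.425,-1]]]'
python3 - <<'E'
from h import *
yv=np.array([-.243,.97,0])
print(rows([.553,.206,.26],tool([0,0,-1],yv)))
E
```

```text
time_s: 0.93
position: [0.5089, 0.2648, 0.2575]
ee_rot: [-0.0, -0.122, 0.993, -0.0]
contact_force: [0.7, 0.6, 0.5]
gripper_width: 0.999
finger_force: 0.0
(array([-0.0571, -0.1354, -0.0051]), array([ 0.    , -0.0003, -0.0004]))
```

```bash
python3 -m handwheel '[[[-0.05,-0.13,0,0,0,0,-1],[-0.05,-0.13,0,0,0,0,-1],[-0.05,-0.13,0,0,0,0,-1],[-0.05,-0.13,0,0,0,0,-1]]]'
python3 - <<'E'
from h import *
s=arm.state(); im=optics.read_camera("wrist"); cv2.imwrite("pics/w1.png",im); np.save("w1.npy",s)
print(s["position"],s["ee_rot"],np.abs(s["qvel"]).max())
print(rows([.5385,-.193,.30],quat(s["ee_rot"])))
E
```

```text
time_s: 1.27
position: [0.5487, 0.2084, 0.2571]
ee_rot: [-0.001, -0.121, 0.993, 0.0]
contact_force: [0.2, 0.4, 0.0]
gripper_width: 1.002
finger_force: 0.0
[0.5487 0.2084 0.2571] [-0.0006 -0.1207  0.9927  0.0001] 0.04806721811604133
(array([ 0.2129, -0.7764, -0.0858]), array([0.0001, 0.    , 0.0012]))
```

View pics/w1.png

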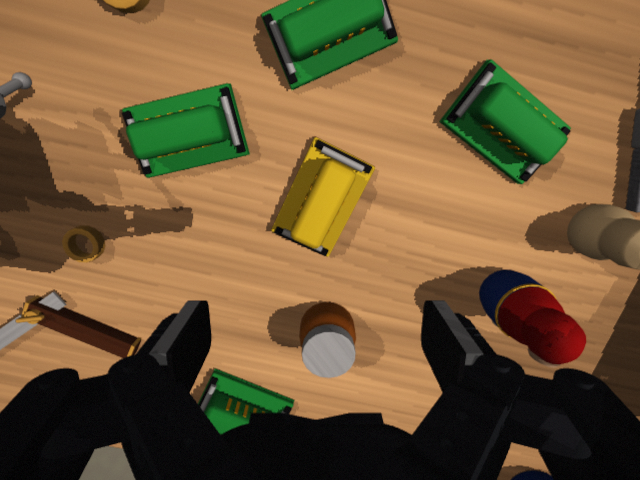

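The yellow sander's sole has its corners at about (316,137), (376,168), (327,256) and (270,228). The wax jar is at (328,340), with nothing close to the grip.

```bash
python3 - <<'E'
from h import *
s=np.load("w1.npy",allow_pickle=True).item(); C=cam("wrist",s)
im=cv2.imread("pics/w1.png"); hsv=cv2.cvtColor(im,cv2.COLOR_BGR2HSV)
m=cv2.inRange(hsv,(22,150,90),(34,255,255)); m[300:]=0
n,l,st,ce=cv2.connectedComponentsWithStats(m); i=1+st[1:,4].argmax(); print(st[i],ce[i])
P=np.array([onz(C,uv,.01)[:2] for uv in [(316,137),(376,168),(327,256),(270,228)]])
print(P,P.mean(0),[np.linalg.norm(P[i]-P[i-1]) for i in range(4)])
d=(P[0]+P[1]-P[2]-P[3]); print("yaw",np.arctan2(d[1],d[0]))
E
python3 -m handwheel '[[[0.21,-0.77,-0.085,0,0,0,-1],[0.21,-0.77,-0.085,0,0,0,-1],[0.21,-0.77,-0.085,0,0,0,-1],[0.21,-0.77,-0.085,0,0,0,0],[0.21,-0.77,-0.085,0,0,0,1],[0.21,-0.77,-0.085,0,0,0,1],[0.21,-0.77,-0.085,0,0,0,1],[0.21,-0.77,-0.085,0,0,0,1],[0.21,-0.77,-0.085,0,0,0,1],[0.21,-0.77,-0.085,0,0,0,1]]]'
python3 -m handwheel '[[[0,0,0,0,0,0,1],[0,0,0,0,0,0,1]]]'
python3 - <<'E'
from h import *
s=arm.state(); im=optics.read_camera("wrist"); cv2.imwrite("pics/w2.png",im); np.save("w2.npy",s)
print(s["position"],s["ee_rot"],np.abs(s["qvel"]).max())
E
```

```text
[ 272  137  103  119 5681] [321.4133 199.0347]
[[0.4869 0.1933]
 [0.502  0.2606]
 [0.6073 0.2357]
 [0.5909 0.1679]] [0.5468 0.2144] [np.float64(0.10705890870972347), np.float64(0.06892281607879319), np.float64(0.10827695576007237), np.float64(0.06973280717230503)]
yaw 2.9058695030750936
time_s: 2.15
position: [0.5395, -0.1911, 0.3006]
ee_rot: [0.0, -0.122, 0.993, -0.0]
contact_force: [0.4, -1.0, 0.4]
gripper_width: 0.006
finger_force: 0.0
time_s: 2.32
position: [0.5397, -0.1889, 0.3001]
ee_rot: [-0.0, -0.122, 0.993, 0.0]
contact_force: [0.4, 0.5, -0.4]
gripper_width: -0.002
finger_force: 0.0
[ 0.5397 -0.1889  0.3001] [-0.0001 -0.1219  0.9925  0.0004] 0.03703624678209095
```

View pics/w2.png

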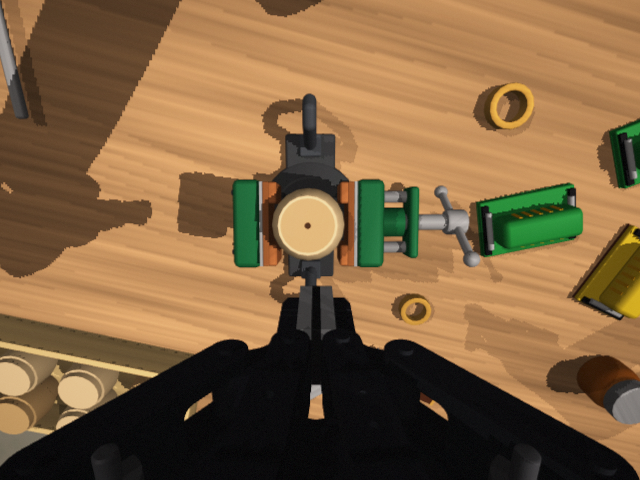

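The foot disc is at (308,224), with its pith dot at (307,225). The green jaws span (233..258) and (358..383), rows 180–266, level in the image, so tool yaw matches vise yaw. I'll take a second view from the side at 45° to get the lean.

Run:
```python
from h import *
C=cam("wrist",np.load("w2.npy",allow_pickle=True).item())
P=onz(C,(307,225),.165);print(P)
v=np.array([-.243,.97,0]);v/=np.linalg.norm(v);u=np.array([0,0,1])
z=(v-u)/2**.5; print(rows(P-.15*z,tool(z,v+u)), P-.15*z)
```

```text
[ 0.5385 -0.1961  0.165 ]
(array([ 0.0064, -0.2275,  0.0573]), array([-0.4993, -0.0003,  0.0002])) [ 0.5643 -0.299   0.2711]
```

```bash
python3 -m handwheel '[[[0.006,-0.22,0.057,-0.5,0,0,1],[0.006,-0.22,0.057,-0.5,0,0,1],[0.006,-0.22,0.057,-0.5,0,0,1],[0.006,-0.22,0.057,-0.5,0,0,1],[0.006,-0.22,0.057,-0.5,0,0,1],[0.006,-0.22,0.057,-0.5,0,0,1],[0.006,-0.22,0.057,-0.5,0,0,1],[0.006,-0.22,0.057,-0.5,0,0,1],[0.006,-0.22,0.057,-0.5,0,0,1],[0.006,-0.22,0.057,-0.5,0,0,1]]]'
python3 - <<'E'
from h import *
s=arm.state(); im=optics.read_camera("wrist"); cv2.imwrite("pics/w3.png",im); np.save("w3.npy",s)
print(s["position"],s["ee_rot"],np.abs(s["qvel"]).max(),s["joints"])
a=cv2.resize(cv2.imread("pics/w2.png")[160:280,220:400],None,fx=4,fy=4,interpolation=cv2.INTER_CUBIC)
cv2.imwrite("pics/w2c.png",a)
E
```

```text
time_s: 3.2
position: [0.5642, -0.2951, 0.2725]
ee_rot: [-0.047, -0.114, 0.917, 0.379]
contact_force: [-0.4, 0.1, 0.3]
gripper_width: -0.003
finger_force: 0.0
[ 0.5642 -0.2951  0.2725] [-0.0469 -0.1141  0.9171  0.379 ] 0.015411072102521744 [-0.7978  0.5311  1.2673  0.4047  2.0207 -2.5678]
```

View pics/w3.png

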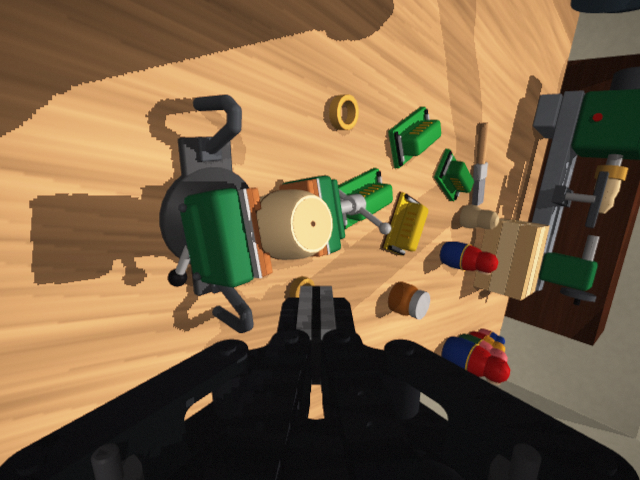

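View pics/w2c.png

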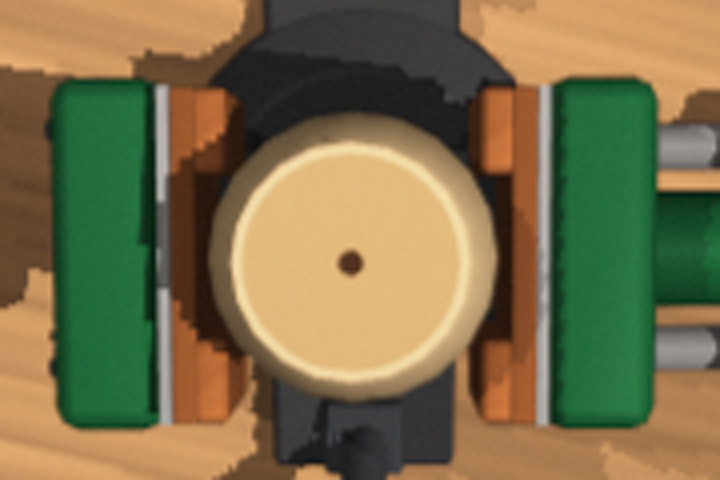

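w2 crop: pith dot at full-frame (307.3,225.5); steel liners end at (260.5,181),(261.5,266) and (356,181),(356,266). In w3 the dot is at (313,223). I'll zoom w3 to pair the features.

Run:
```python
import cv2
a=cv2.resize(cv2.imread("pics/w3.png")[165:300,175:355],None,fx=4,fy=4,interpolation=cv2.INTER_CUBIC)
cv2.imwrite("pics/w3c.png",a)
```

```text
(no output)
```

View pics/w3c.png

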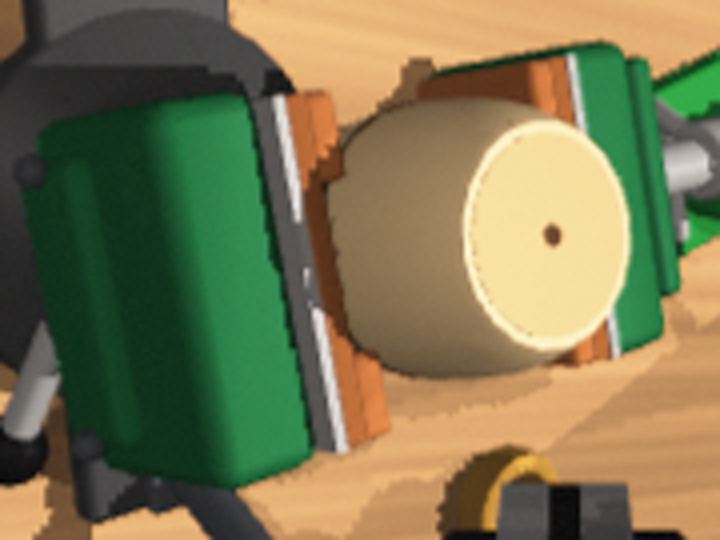

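```bash
cat > fit.py <<'E'
from h import *
from scipy.optimize import least_squares
A,B=[cam("wrist",np.load(f,allow_pickle=True).item()) for f in("w2.npy","w3.npy")]
def tri(a,b):
    P=[c[0]@np.c_[c[1],c[2]] for c in (A,B)]
    X=cv2.triangulatePoints(P[0],P[1],np.float64(a),np.float64(b)).ravel();X=X[:3]/X[3]
    return X,np.linalg.norm(proj(A,X)-a),np.linalg.norm(proj(B,X)-b)
obs={"dot":((307.3,225.5),(313,223.75)),"L0":((260.5,181.25),(244.5,189.3)),"L1":((261.5,266),(260.5,277.5)),
 "R0":((356.25,181.25),(318.25,179)),"R1":((356,266.25),(329,254))}
T={k:tri(*v) for k,v in obs.items()}
for k in T: print(k,*T[k])
X={k:T[k][0] for k in T}
for s in "LR":
    d=X[s+"1"]-X[s+"0"]; print(s,np.linalg.norm(d),"yaw",np.arctan2(d[1],d[0]),"lean",np.arcsin(d[2]/np.linalg.norm(d)))
# model fit: origin x,y, yaw, lean, foot dist, strip height h, strip y's, half-length
def model(p):
    x,y,w,l,f,h,yl,yr,a=p
    H=R.from_euler("z",w)*R.from_euler("y",-l); o=np.array([x,y,.062])
    pts={"dot":[0,0,f],"L0":[-a,yl,h],"L1":[a,yl,h],"R0":[-a,yr,h],"R1":[a,yr,h]}
    return {k:o+H.apply(v) for k,v in pts.items()},H
th=np.linspace(0,2*np.pi,24,endpoint=False)
def res(p):
    M,_=model(p); r=[]
    for k in M: r+= [proj(A,M[k])[0]-obs[k][0],proj(B,M[k])[0]-obs[k][1]]
    return np.r_[np.ravel(r),(p[4]-.103)/.004,(p[5]-.08)/.003,(p[8]-.0375)/.002]
q=least_squares(res,[.56,-.2,.245,.28,.103,.08,-.035,.035,.0375],x_scale=[.01,.01,.1,.1,.01,.01,.01,.01,.01])
sd=np.sqrt(np.diag(np.linalg.inv(q.jac.T@q.jac)))
print("x y yaw lean foot h yl yr a\n",q.x,"\nsd",sd); print(res(q.x).round(2))
E
python3 fit.py
```

```text
dot [ 0.5382 -0.1951  0.1667] 0.26032819476492003 0.24709144042649736
L0 [ 0.5206 -0.2396  0.1318] 0.33879319987131645 0.36498131131043804
L1 [ 0.5869 -0.2231  0.1473] 0.07644726389324706 0.08116993409937295
R0 [ 0.5014 -0.1635  0.1333] 0.40096441045473186 0.36204236941648554
R1 [ 0.568  -0.1463  0.1473] 0.19888121286803612 0.17788927175727337
L 0.07005511100556337 yaw 0.24487608419168294 lean 0.22224897081073872
R 0.0702657668338613 yaw 0.2529639698541941 lean 0.20133271178284012
x y yaw lean foot h yl yr a
 [ 0.5612 -0.1892  0.2439  0.2211  0.1068  0.0798 -0.0392  0.0398  0.0351] 
sd [0.0012 0.0007 0.0063 0.0144 0.0013 0.0008 0.0009 0.0009 0.0003]
[ 0.2   0.46 -0.31 -0.04 -0.12  0.21  0.18 -0.51 -0.17  0.21  0.1   0.07
  0.39  0.3  -0.54 -0.44 -0.18  0.01  0.04 -0.34  0.95 -0.07 -1.2 ]
```

```bash
cat >> fit.py <<'E'
def rim(f,c,thr):
    im=cv2.imread(f); g=cv2.cvtColor(im,cv2.COLOR_BGR2HSV)
    m=cv2.inRange(g,(10,40,thr),(35,190,255)); n,l,st,ce=cv2.connectedComponentsWithStats(m)
    m=(l==l[c[1],c[0]]).astype(np.uint8); k=max(cv2.findContours(m,0,1)[0],key=cv2.contourArea)
    return cv2.fitEllipse(k)
EA,EB=rim("pics/w2.png",(300,215),205),rim("pics/w3.png",(305,215),215)
print(EA,EB)
def circ(p,r):
    M,H=model(p); return M["dot"]+H.apply(r*np.c_[np.cos(th),np.sin(th),0*th])
def ell(E):
    (cx,cy),(a,b),t=E; t=np.deg2rad(t); a/=2;b/=2
    return np.array([cx+.0,cy,(a*np.cos(t))**2+(b*np.sin(t))**2,(a*a-b*b)*np.sin(t)*np.cos(t),(a*np.sin(t))**2+(b*np.cos(t))**2])
def res2(p):
    r=list(res(p[:9]))
    for c,E in((A,EA),(B,EB)):
        e=ell(cv2.fitEllipse(proj(c,circ(p,p[9])).astype(np.float32)))-ell(E); r+=list(np.r_[e[:2],e[2:]/50.])
    return np.array(r)
q2=least_squares(res2,np.r_[q.x,.0225],x_scale=[.01,.01,.1,.1,.01,.01,.01,.01,.01,.01],diff_step=1e-4)
print(q2.x,res2(q2.x)[-10:].round(2))
E
python3 fit.py | tail -5
python3 - <<'E'
from h import *
l,w=.217,.245; o=np.array([.5611,-.1892,.062])
H=R.from_euler("z",w)*R.from_euler("y",-l); n=H.apply([0,0,1]); v=H.apply([0,1,0])
Rt=tool(-n,v); print("n",n,"home foot",o+n*.098)
print(rows(o+n*(.1068+.014+.025),Rt))
E
```

```text
[ 0.5612 -0.1892  0.2439  0.2211  0.1068  0.0798 -0.0392  0.0398  0.0351] 
sd [0.0012 0.0007 0.0063 0.0144 0.0013 0.0008 0.0009 0.0009 0.0003]
[ 0.2   0.46 -0.31 -0.04 -0.12  0.21  0.18 -0.51 -0.17  0.21  0.1   0.07
  0.39  0.3  -0.54 -0.44 -0.18  0.01  0.04 -0.34  0.95 -0.07 -1.2 ]
((308.059814453125, 225.16773986816406), (58.72272872924805, 60.32783508300781), 96.51595306396484) ((311.083740234375, 223.7952117919922), (40.20521545410156, 58.43948745727539), 175.22946166992188)
n [-0.2089 -0.0522  0.9765] home foot [ 0.5406 -0.1943  0.1577]
(array([0.0168, 0.0502, 0.2434]), array([ 0.4968, -0.131 , -0.0527]))Traceback (most recent call last):
  File "fit.py", line 46, in <module>
    q2=least_squares(res2,np.r_[q.x,.0225],x_scale=[.01,.01,.1,.1,.01,.01,.01,.01,.01,.01],diff_step=1e-4)
    return func(*args, **kwargs)
    vector_fun = VectorFunction(
        fun_wrapped,
    ...<6 lines>...
        workers=workers
    )
    self._update_fun()
    ~~~~~~~~~~~~~~~~^^
    self.f = self.fun_wrapped(xp_copy(self.x))
             ~~~~~~~~~~~~~~~~^^^^^^^^^^^^^^^^^
    return np.atleast_1d(self.fun(x))
                         ~~~~~~~~^^^
    return self.f(x, *self.args, **self.kwargs)
           ~~~~~~^^^^^^^^^^^^^^^^^^^^^^^^^^^^^^
  File "fit.py", line 44, in res2
    e=ell(cv2.fitEllipse(proj(c,circ(p,p[9])).astype(np.float32)))-ell(E); r+=list(np.r_[e[:2],e[2:]/50.])
                                ~~~~^^^^^^^^
  File "fit.py", line 37, in circ
    M,H=model(p); return M["dot"]+H.apply(r*np.c_[np.cos(th),np.sin(th),0*th])
        ~~~~~^^^
  File "fit.py", line 17, in model
    x,y,w,l,f,h,yl,yr,a=p
    ^^^^^^^^^^^^^^^^^^^
ValueError: too many values to unpack (expected 9)
```

```bash
sed -i 's/M,H=model(p); return/M,H=model(p[:9]); return/' fit.py; python3 fit.py | tail -2
python3 - <<'E'
from h import *
l,w=.217,.245; o=np.array([.5611,-.1892,.062])
H=R.from_euler("z",w)*R.from_euler("y",-l); n=H.apply([0,0,1]); v=H.apply([0,1,0])
print(rows(o+n*(.1068+.014+.05),tool(-n,v)))
E
```

```text
[ 0.5613 -0.189   0.2437  0.2227  0.1064  0.0798 -0.0394  0.0396  0.0351
  0.0226] [-0.31  0.49 -0.22 -0.08  0.68  0.24 -0.21  0.55 -0.4  -0.76]
(array([0.0275, 0.0847, 0.2088]), array([ 0.4968, -0.131 , -0.0527]))
```

```bash
cat >> h.py <<'E'
l,w=.222,.244; O=np.array([.5612,-.1891,.062])
H=R.from_euler("z",w)*R.from_euler("y",-l); n=H.apply([0,0,1]); v=H.apply([0,1,0])
E
python3 -m handwheel '[[[0.0275,0.085,0.21,0.497,-0.133,-0.053,1],[0.0275,0.085,0.21,0.497,-0.133,-0.053,1],[0.0275,0.085,0.21,0.497,-0.133,-0.053,1],[0.0275,0.085,0.21,0.497,-0.133,-0.053,1],[0.0275,0.085,0.21,0.497,-0.133,-0.053,1],[0.0275,0.085,0.21,0.497,-0.133,-0.053,1],[0.0275,0.085,0.21,0.497,-0.133,-0.053,1],[0.0275,0.085,0.21,0.497,-0.133,-0.053,1],[0.0275,0.085,0.21,0.497,-0.133,-0.053,1],[0.0275,0.085,0.21,0.497,-0.133,-0.053,1]]]'
python3 - <<'E'
from h import *
s=arm.state();print(rows(O+n*(.098+.014),tool(-n,v))); print("axial height above home",(s["position"]-O)@n-.112)
E
```

```text
time_s: 4.08
position: [0.5252, -0.1989, 0.2283]
ee_rot: [0.109, -0.12, 0.987, 0.014]
contact_force: [-1.4, 0.3, -0.6]
gripper_width: 0.003
finger_force: 0.0
(array([0.0002, 0.0015, 0.1169]), array([ 0.0009, -0.0014, -0.0012]))
axial height above home 0.05845172670230635
```

Well aligned. Next, press down along the tool z in small steps.

```bash
python3 -m handwheel '[[[0,0,0.04,0,0,0,1],[0,0,0.08,0,0,0,1],[0,0,0.09,0,0,0,1],[0,0,0.1,0,0,0,1],[0,0,0.105,0,0,0,1],[0,0,0.11,0,0,0,1],[0,0,0.11,0,0,0,1]]]'
python3 - <<'E'
from h import *
s=arm.state();print("axial",(s["position"]-O)@n-.112,"F",s["contact_force"]@n)
E
python3 -m handwheel '[[[0,0,0.004,0,0,0,1],[0,0,0.008,0,0,0,1],[0,0,0.008,0,0,0,1]]]'
python3 - <<'E'
from h import *
s=arm.state();print("axial",(s["position"]-O)@n-.112,"F",s["contact_force"]@n)
E
```

```text
time_s: 4.67
position: [0.5368, -0.1966, 0.1747]
ee_rot: [0.108, -0.12, 0.987, 0.014]
contact_force: [-0.7, -0.4, -0.2]
gripper_width: 0.001
finger_force: 0.0
axial 0.003552036102943648 F 0.013207016580832188
time_s: 4.92
position: [0.5378, -0.1965, 0.1712]
ee_rot: [0.109, -0.12, 0.987, 0.014]
contact_force: [-3.3, -0.2, 3.8]
gripper_width: -0.001
finger_force: 2.6
axial -6.957356417190697e-05 F 4.448335682403041
```

```bash
for k in 1; do python3 -m handwheel '[[[0,0,0.003,0,0,0,1],[0,0,0.006,0,0,0,1],[0,0,0.006,0,0,0,1]]]'; python3 -c "
from h import *
s=arm.state();print('axial',(s['position']-O)@n-.112,'F',s['contact_force']@n)"; done
python3 -m handwheel '[[[0,0,0.003,0,0,0,1],[0,0,0.006,0,0,0,1],[0,0,0.006,0,0,0,1]]]'; python3 -c "
from h import *
s=arm.state();print('axial',(s['position']-O)@n-.112,'F',s['contact_force']@n)"
```

```text
time_s: 5.17
position: [0.5382, -0.1966, 0.1711]
ee_rot: [0.108, -0.121, 0.987, 0.014]
contact_force: [-16.8, 3.0, 22.1]
gripper_width: 0.001
finger_force: 12.5
axial -0.0003038633458062878 F 25.016678861492668
time_s: 5.42
position: [0.5386, -0.1968, 0.1709]
ee_rot: [0.107, -0.121, 0.987, 0.014]
contact_force: [-29.9, 5.5, 40.3]
gripper_width: 0.001
finger_force: 22.5
axial -0.0004996672168887523 F 45.40215635183758
```

Force rose stiffly to 45 N at the axial position expected for home. I'll back off and check the foot from near.

```bash
python3 -m handwheel '[[[0,0,-0.05,0,0,0,1],[0,0,-0.12,0,0,0,1],[0,0,-0.18,0,0,0,1],[0,0,-0.18,0,0,0,1],[0,0,-0.18,0,0,0,1],[0,0,-0.18,0,0,0,1]]]'
python3 - <<'E'
from h import *
s=arm.state(); im=optics.read_camera("wrist"); cv2.imwrite("pics/w4.png",im); np.save("w4.npy",s)
C=cam("wrist",s)
for d in (.096,.098,.1,.102,.104,.1064): print(d,proj(C,O+n*d))
g=cv2.cvtColor(im,cv2.COLOR_BGR2GRAY)
u,vv=proj(C,O+n*.1)[0].astype(int); p=g[vv-22:vv+23,u-22:u+23]
m=(p<p.mean()*.75); ys,xs=np.where(m[8:37,8:37]); print("dark",len(xs),xs.mean()+u-14,ys.mean()+vv-14)
cv2.imwrite("pics/w4c.png",cv2.resize(im[vv-90:vv+60,u-100:u+100],None,fx=4,fy=4,interpolation=cv2.INTER_CUBIC)); print(u,vv)
E
```

```text
time_s: 5.92
position: [0.5195, -0.2003, 0.2516]
ee_rot: [0.108, -0.12, 0.987, 0.014]
contact_force: [-0.0, 0.1, -0.1]
gripper_width: 0.0
finger_force: 0.0
0.096 [[317.0939 244.44  ]]
0.098 [[317.1117 245.4012]]
0.1 [[317.1297 246.3779]]
0.102 [[317.1481 247.3706]]
0.104 [[317.1667 248.3795]]
0.1064 [[317.1895 249.6122]]
dark 42 315.0 245.66666666666669
317 246
```

View pics/w4c.png

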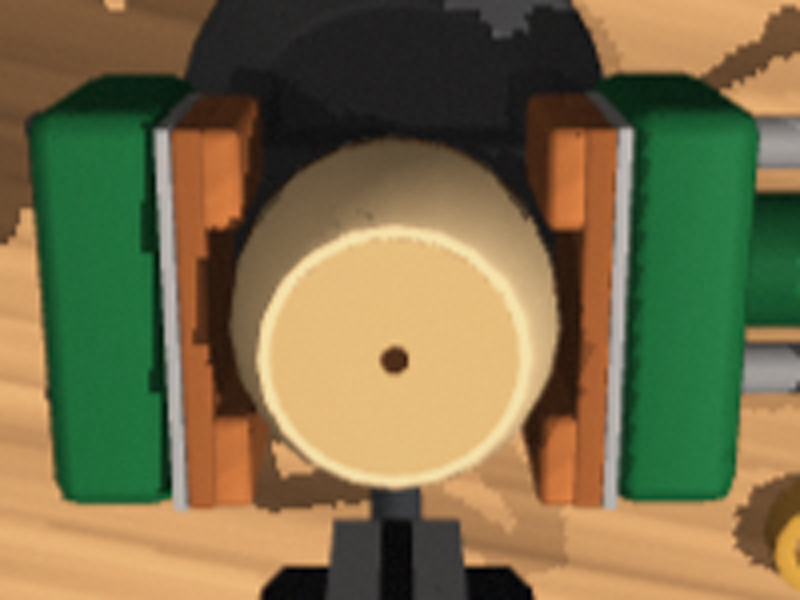

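The foot is clean and well seated, with its dot at full-frame (315.8,246). That puts it about 99 mm from the pin, against 106 mm before, so it is home (the 45 N met a hard stop). On to the sander.

Run:
```python
from h import *
s=arm.state(); print(s["joints"]); print(rows([.547,.214,.25],tool([0,0,-1],[.234,.972,0])))
```

```text
[-0.647  -0.0743  1.8991  0.1844  1.1867 -2.5174]
(array([-0.2454,  0.7905,  0.0584]), array([0.0353, 0.1356, 0.3029]))
```

```bash
python3 -m handwheel '[[[-0.02,0.07,0,0.003,0.01,0.03,1],[-0.245,0.79,0.058,0.035,0.136,0.303,0],[-0.245,0.79,0.058,0.035,0.136,0.303,-1],[-0.245,0.79,0.058,0.035,0.136,0.303,-1],[-0.245,0.79,0.058,0.035,0.136,0.303,-1],[-0.245,0.79,0.058,0.035,0.136,0.303,-1],[-0.245,0.79,0.058,0.035,0.136,0.303,-1],[-0.245,0.79,0.058,0.035,0.136,0.303,-1],[-0.245,0.79,0.058,0.035,0.136,0.303,-1],[-0.245,0.79,0.058,0.035,0.136,0.303,-1]]]'
python3 - <<'E'
from h import *
s=arm.state(); print(rows([.547,.214,.10],tool([0,0,-1],[.234,.972,0])))
E
```

```text
time_s: 6.8
position: [0.5441, 0.1839, 0.2492]
ee_rot: [-0.001, 0.118, 0.993, -0.001]
contact_force: [1.3, -0.4, -0.4]
gripper_width: 1.001
finger_force: 0.0
(array([0.0077, 0.0604, 0.2982]), array([-0.001 , -0.0013,  0.0003]))
```

```bash
python3 -m handwheel '[[[0,0,0,0,0,0,-1],[0,0,0,0,0,0,-1],[0,0,0,0,0,0,-1]]]'
python3 - <<'E'
from h import *
s=arm.state(); print(rows([.547,.214,.10],tool([0,0,-1],[.234,.972,0])))
im=optics.read_camera("wrist"); cv2.imwrite("pics/w5.png",im)
C=cam("wrist",s)
hsv=cv2.cvtColor(im,cv2.COLOR_BGR2HSV); m=cv2.inRange(hsv,(22,150,150),(34,255,255))
n_,l_,st,ce=cv2.connectedComponentsWithStats(m); i=1+st[1:,4].argmax(); k=max(cv2.findContours((l_==i).astype(np.uint8),0,1)[0],key=cv2.contourArea)
r=cv2.minAreaRect(k); print(st[i],r); B=cv2.boxPoints(r); P=np.array([onz(C,b,.012)[:2] for b in B]); print(P,P.mean(0))
E
```

```text
time_s: 7.05
position: [0.5444, 0.1816, 0.2496]
ee_rot: [-0.001, 0.117, 0.993, -0.001]
contact_force: [0.4, -0.6, 0.4]
gripper_width: 1.001
finger_force: 0.0
(array([0.0096, 0.0648, 0.299 ]), array([-0.0012, -0.001 ,  0.0005]))
[ 336  141   47  105 3853] ((359.0, 193.0), (104.0, 46.0), 90.0)
[[0.4905 0.214 ]
 [0.501  0.2578]
 [0.6069 0.2384]
 [0.5955 0.1907]] [0.5485 0.2252]
```

View pics/w5.png

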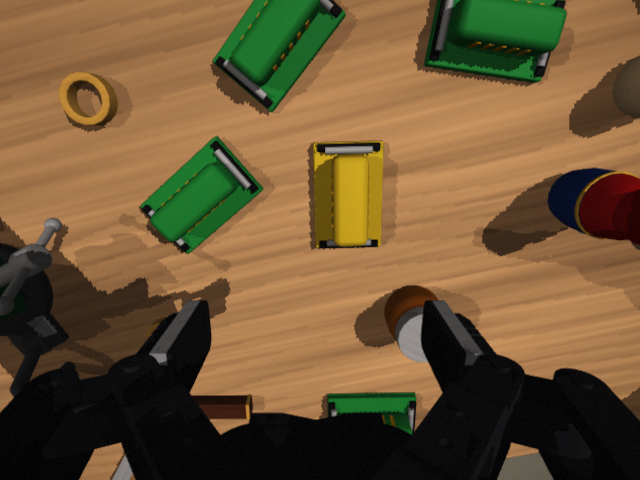

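The yellow sander is square to the tool, its sole spanning (313..383, 141..248). Its centre is at about (348,194.5).

Run:
```python
from h import *
s=arm.state();C=cam("wrist",s); c=onz(C,(348,194.5),.01); print(c)
for z in (.10,.028): print(rows([c[0],c[1],z],tool([0,0,-1],[.234,.972,0])))
```

```text
[0.546  0.2139 0.01  ]
(array([0.0125, 0.0653, 0.2998]), array([-0.001 , -0.0006, -0.0004]))
(array([0.0124, 0.0655, 0.4438]), array([-0.001 , -0.0006, -0.0004]))
```

```bash
python3 -m handwheel '[[[0.0125,0.065,0.1,0,0,0,-1],[0.0125,0.065,0.3,0,0,0,-1],[0.0125,0.065,0.3,0,0,0,-1],[0.0125,0.065,0.3,0,0,0,-1],[0.0125,0.065,0.35,0,0,0,-1],[0.0125,0.065,0.4,0,0,0,-1],[0.0125,0.065,0.443,0,0,0,-1],[0.0125,0.065,0.443,0,0,0,-1],[0.0125,0.065,0.443,0,0,0,-1]]]'
python3 - <<'E'
from h import *
s=arm.state(); print(rows([.546,.214,.028],tool([0,0,-1],[.234,.972,0])))
E
```

```text
time_s: 7.85
position: [0.546, 0.213, 0.0287]
ee_rot: [-0.001, 0.119, 0.993, -0.001]
contact_force: [0.3, -0.5, 0.2]
gripper_width: 0.998
finger_force: 0.0
(array([0.0005, 0.0019, 0.0013]), array([-0.0012, -0.0011, -0.0013]))
```

```bash
python3 -m handwheel '[[[0,0,0,0,0,0,0],[0,0,0,0,0,0,1],[0,0,0,0,0,0,1],[0,0,0,0,0,0,1],[0,0,0,0,0,0,1],[0,0,0,0,0,0,1],[0,0,0,0,0,0,1],[0,0,0,0,0,0,1]]]'
python3 -m handwheel '[[[0,0,-0.05,0,0,0,1],[0,0,-0.1,0,0,0,1],[0,0,-0.15,0,0,0,1],[0,0,-0.2,0,0,0,1],[0,0,-0.27,0,0,0,1],[0,0,-0.35,0,0,0,1],[0,0,-0.4,0,0,0,1],[0,0,-0.44,0,0,0,1],[0,0,-0.44,0,0,0,1],[0,0,-0.44,0,0,0,1]]]'
```

```text
time_s: 8.52
position: [0.5479, 0.2147, 0.0312]
ee_rot: [0.002, 0.118, 0.993, -0.0]
contact_force: [-0.6, -1.4, 6.6]
gripper_width: 0.385
finger_force: 62.5
time_s: 9.35
position: [0.5466, 0.2148, 0.2499]
ee_rot: [0.001, 0.118, 0.993, -0.0]
contact_force: [-0.4, -0.3, -2.4]
gripper_width: 0.389
finger_force: 61.6
```

Run:
```python
from h import *
print(rows(O+n*(.098+.0312+.06),tool(-n,v)), O+n*(.098+.0312+.06))
```

```text
(array([-0.1434, -0.8171,  0.0071]), array([-0.0343, -0.1372, -0.3043])) [ 0.5208 -0.1992  0.2466]
```

```bash
python3 -m handwheel '[[[-0.01,-0.06,-0.02,0,0,-0.03,1],[-0.02,-0.12,-0.06,0,0,-0.08,1],[-0.04,-0.2,-0.08,0,0,-0.14,1],[-0.05,-0.28,-0.08,0,0,-0.2,1],[-0.06,-0.35,-0.08,0,0,-0.25,1],[-0.08,-0.43,-0.08,0,0,-0.3,1],[-0.09,-0.5,-0.08,-0.034,-0.137,-0.304,1],[-0.11,-0.58,-0.08,-0.034,-0.137,-0.304,1],[-0.13,-0.66,-0.08,-0.034,-0.137,-0.304,1],[-0.143,-0.73,-0.08,-0.034,-0.137,-0.304,1]]]'
python3 - <<'E'
from h import *
print(rows(O+n*(.098+.0312+.06),tool(-n,v)))
E
```

```text
time_s: 10.18
position: [0.5282, -0.1586, 0.2862]
ee_rot: [0.107, -0.12, 0.987, 0.015]
contact_force: [0.7, 0.0, -1.0]
gripper_width: 0.391
finger_force: 61.5
(array([ 0.0501, -0.0755,  0.0699]), array([ 0.0018, -0.0034, -0.002 ]))
```

```bash
python3 -m handwheel '[[[0.02,-0.04,0.03,0,0,0,1],[0.05,-0.08,0.07,0,0,0,1],[0.05,-0.08,0.07,0,0,0,1],[0.05,-0.08,0.07,0,0,0,1]]]'
python3 - <<'E'
from h import *
print(rows(O+n*(.098+.0312+.006),tool(-n,v)), arm.state()["contact_force"])
im=optics.read_camera("wrist"); cv2.imwrite("pics/w6.png",im)
cv2.imwrite("pics/s6.png",optics.read_camera("scene"))
E
```

```text
time_s: 10.52
position: [0.5219, -0.1993, 0.2456]
ee_rot: [0.106, -0.119, 0.987, 0.016]
contact_force: [0.6, 0.4, -2.1]
gripper_width: 0.388
finger_force: 61.4
(array([0.0008, 0.0002, 0.1057]), array([ 0.0037, -0.0046, -0.0027])) [ 0.6083  0.4318 -2.0794]
```

View pics/w6.png

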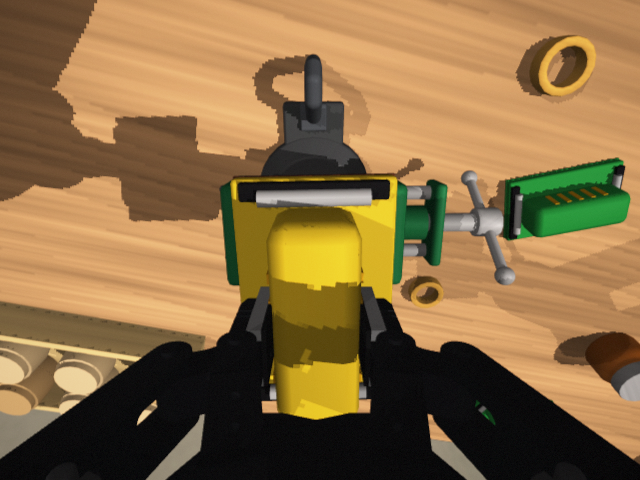

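The sander is held square in the grip, with its front sole edge from (232,180) to (400,178). I'll check its pitch in the grip against that edge, then descend to 6 mm short.

```bash
python3 - <<'E'
from h import *
p=optics.camera_params("wrist");M=np.linalg.inv(p["mount"]);K=p["camera_matrix"]
for pitch in (-.05,0,.05):
  for x in (.053,.055,.057):
    X=R.from_euler("y",pitch).apply([[x,-.035,.0212],[x,.035,.0212]]); c=X@M[:3,:3].T+M[:3,3]; q=c@K.T; print(pitch,x,(q[:,:2]/q[:,2:]).ravel())
E
python3 -m handwheel '[[[0,0,0.03,0.003,-0.004,-0.002,1],[0,0,0.06,0.003,-0.004,-0.002,1],[0,0,0.085,0.003,-0.004,-0.002,1],[0,0,0.1,0.003,-0.004,-0.002,1],[0,0,0.1,0.003,-0.004,-0.002,1],[0,0,0.1,0.003,-0.004,-0.002,1]]]'
python3 - <<'E'
from h import *
s=arm.state();print(rows(O+n*(.098+.0312),tool(-n,v)), "F",s["contact_force"]@n,"M",s["wrist_torque"])
E
```

```text
-0.05 0.053 [233.9401 183.2768 398.94   183.3503]
-0.05 0.055 [233.6776 178.5243 399.2121 178.5999]
-0.05 0.057 [233.4135 173.7408 399.4859 173.8186]
0 0.053 [232.4099 181.5743 400.5094 181.6499]
0 0.055 [232.0842 176.7544 400.8463 176.8323]
0 0.057 [231.756  171.8964 401.1858 171.9766]
0.05 0.053 [230.8146 180.1504 402.1453 180.228 ]
0.05 0.055 [230.4216 175.2716 402.5511 175.3517]
0.05 0.057 [230.025  170.3471 402.9608 170.4296]
time_s: 11.12
position: [0.5348, -0.1966, 0.2016]
ee_rot: [0.112, -0.122, 0.986, 0.011]
contact_force: [-0.3, 0.0, -1.3]
gripper_width: 0.388
finger_force: 61.5
(array([0.008, 0.002, 0.026]), array([-0.003 ,  0.0028,  0.0022])) F -1.1774983067039182 M [-0.0531  0.1701 -0.0132]
```

```bash
python3 -m handwheel '[[[0.004,0.001,0.008,0,0.001,0.001,1],[0.006,0.001,0.014,-0.001,0.001,0.001,1],[0.006,0.001,0.02,-0.001,0.001,0.001,1],[0.006,0.001,0.02,-0.001,0.001,0.001,1]]]'
python3 - <<'E'
from h import *
s=arm.state();print(rows(O+n*(.098+.0312),tool(-n,v)), "F",s["contact_force"]@n,"M",s["wrist_torque"])
E
```

```text
time_s: 11.45
position: [0.5336, -0.1968, 0.1906]
ee_rot: [0.111, -0.121, 0.986, 0.012]
contact_force: [-0.4, 0.8, -1.1]
gripper_width: 0.388
finger_force: 61.5
(array([0.0008, 0.0015, 0.0052]), array([-0.0019,  0.0016,  0.0004])) F -1.0306308712483863 M [-0.0156  0.2137 -0.0299]
```

```bash
python3 -m handwheel '[[[0,0,0.003,0,0,0,1],[0,0,0.006,0,0,0,1],[0,0,0.006,0,0,0,1],[0,0,0.006,0,0,0,1]]]'
python3 - <<'E'
from h import *
s=arm.state();print(rows(O+n*(.098+.0312),tool(-n,v)), "F",s["contact_force"]@n,"M",s["wrist_torque"])
E
```

```text
time_s: 11.78
position: [0.5345, -0.1967, 0.1883]
ee_rot: [0.112, -0.121, 0.986, 0.012]
contact_force: [-0.1, -0.3, -1.8]
gripper_width: 0.39
finger_force: 61.6
(array([0.0016, 0.0019, 0.0002]), array([-0.0023,  0.002 ,  0.0007])) F -1.7071841635685725 M [-0.0809  0.2151  0.0133]
```

```bash
cat > q.py <<'E'
from h import *
s=arm.state();print(rows(O+n*(.098+.0312),tool(-n,v)), "F",s["contact_force"]@n,"M",s["wrist_torque"])
E
python3 -m handwheel '[[[0,0,0.002,0,0,0,1],[0,0,0.002,0,0,0,1],[0,0,0.002,0,0,0,1]]]'; python3 q.py
python3 -m handwheel '[[[0,0,0.002,0,0,0,1],[0,0,0.002,0,0,0,1],[0,0,0.002,0,0,0,1]]]'; python3 q.py
```

```text
time_s: 12.03
position: [0.5349, -0.1968, 0.1882]
ee_rot: [0.112, -0.121, 0.986, 0.012]
contact_force: [-5.2, 0.0, 6.0]
gripper_width: 0.387
finger_force: 62.4
(array([ 0.0022,  0.0023, -0.0001]), array([-0.0025,  0.0022,  0.0009])) F 6.978564784048094 M [0.2919 0.6166 0.154 ]
time_s: 12.28
position: [0.5352, -0.1969, 0.1882]
ee_rot: [0.112, -0.122, 0.986, 0.012]
contact_force: [-7.1, 1.4, 11.0]
gripper_width: 0.382
finger_force: 63.1
(array([ 0.0027,  0.0027, -0.0002]), array([-0.0027,  0.0022,  0.0011])) F 12.202081642295813 M [0.5295 1.0137 0.2618]
```

Contact came exactly at the predicted height, and the push is about 14 N. Before handing in, one independent check of the lean using the near view w4 (no motion).

```bash
cat >> fit.py <<'E'
D=cam("wrist",np.load("w4.npy",allow_pickle=True).item()); ED=rim("pics/w4.png",(310,240),205); print("w4 ellipse",ED)
def res3(p):
    pp=p[:10].copy(); pp[4]=.098
    M,_=model(pp[:9]); e=ell(cv2.fitEllipse(proj(D,circ(pp,pp[9])).astype(np.float32)))-ell(ED)
    return np.r_[res2(p),proj(D,M["dot"])[0]-(315.8,246),e[:2],e[2:]/50.]
q3=least_squares(res3,q2.x,x_scale=[.01,.01,.1,.1,.01,.01,.01,.01,.01,.01],diff_step=1e-4)
print(q3.x,res3(q3.x)[-7:].round(2))
s=arm.state(); Rt=quat(s["ee_rot"]); _,Hh=model(q3.x[:9]); nn=Hh.apply([0,0,1])
print("angle tool/foot",np.arccos(-Rt.apply([0,0,1])@nn)); F=np.array([*q3.x[:2],.062])+nn*.098
print("foot in tool",Rt.inv().apply(F-s["position"]))
E
python3 fit.py | tail -5
```

```text
w4 ellipse ((318.14678955078125, 246.21090698242188), (66.49945068359375, 75.32906341552734), 127.20671081542969)
[ 0.5617 -0.1893  0.2437  0.2209  0.1054  0.0795 -0.0398  0.0392  0.0351
  0.0234] [ 0.82  0.07 -1.54 -1.11 -0.9  -3.05 -1.79]
angle tool/foot 0.006202727090273674
foot in tool [0.001  0.0011 0.0312]
```

```bash
python3 -m handwheel '[[[0,0,0,0,0,0,1],[0,0,0,0,0,0,1],[0,0,0,0,0,0,1],[0,0,0,0,0,0,1],[0,0,0,0,0,0,1],[0,0,0,0,0,0,1]]]'; python3 q.py
```

```text
time_s: 12.78
position: [0.5352, -0.1969, 0.1882]
ee_rot: [0.112, -0.122, 0.986, 0.012]
contact_force: [-7.0, 0.6, 10.9]
gripper_width: 0.386
finger_force: 63.1
(array([ 0.0027,  0.0027, -0.0002]), array([-0.0027,  0.0023,  0.0011])) F 12.06953878878276 M [0.5959 0.9652 0.2422]
```

Steady, so I'm handing in.

```bash
python3 -c "
from plant import arm
print(arm.job_done())"
```

```text
the job is handed in; nothing more can be done
None
```

I handed the job in at about 13 s with the doll bottom pressed home and the yellow block still gripped and held flush on the foot, tilt within about 0.01 rad and centre within about 2 mm by my estimate, under a steady push of about 14 N; the hand-in call gave no verdict.

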